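Turn round a row of electronic parts from one rack to the other

ROBOT

A 6-joint arm with a two-finger parallel gripper is mounted at the origin on the work surface. World frame = base frame: x ahead of the robot, y to its left, z up, the work surface at z = 0. Lengths are in mm, angles in degrees, forces in N, time in s.
With the tool pointing down it reaches from about 350 to 850 mm from the base axis. Payload 8.1 kg.
Tool frame: the origin (TCP) lies midway between the tips of the shut fingers; the grasp point (between the pads) lies 19 mm behind it (hold_point_z is the distance from the TCP to the grasp point, in mm); z points along the fingers, y is the direction in which the jaws open and shut (so a half turn about z gives the same grasp; the last joint's range is limited). The gripper opens to 85 mm and grips with 20 to 120 N. Pads are 22 mm wide; open, the fingers measure 114 mm over their backs; the gripper's body (76 mm by 85 mm) begins 54 mm behind the grasp point. The pads swing forward as they close: fully open they stand 13 mm farther back than shut.
Start: joints at [66.555, 7.471, 85.268, -0, 87.261, -4.893], TCP at [190.881, 568.832, 231.292] pointing down, gripper open.
Joint ranges: [-169.43, 169.43], [-51.17, 129.36], [1.28, 143.12], [-76.62, 256.62], [0, 156.53], [-152.29, 152.29]. Speed limits (degrees/s): [136.94, 136.94, 159.86, 180, 180, 180].

INTERFACE

Orientations are given as [roll, pitch, yaw] about the fixed x, y, z axes, in that order (R = Rz(yaw) Ry(pitch) Rx(roll)).
In Python, from bench import sense, snapshot, camera_params, hand_in, hold_point_z gives the robot as it stands.
- The arm moves only by the tool servo_tool, never from a script. Its argument "motion" is a list of rows, each a list of 7 numbers: the finger opening in mm, from 0 to 85.4, then the shift along the tool's x, y, z in mm, then the turn, a rotation vector about the tool's x, y, z in rad. A call has 1 to 10 rows; each row shifts and turns the pose as measured when the row begins, along the tool's axes as they then stand; what a row does not reach is not made up. A row lasts 1/10 s, in which the tool goes at most 50 mm and 8.59 degrees, less where a joint would pass 70% of its speed; a pose out of reach is approached as far as the arm can. A call with a gripper value outside its range is refused whole. The fingers move at their own pace and stop on an object; "force" is the grip in N (left out, the last holds). Time passes only in rows, so rows that do not move let the fingers close. It gives the time, the measured TCP pose, the force and the opening at its end, in the units of the state.
- sense(): the state, without advancing time (a new reading comes with each control period).
- snapshot(name): name is "side" or "top"; returns the picture (480x640x3 uint8, blue, green, red); there is no depth.
- camera_params(name): a dict with "fx", "fy", "cx", "cy" (pixels), "D" ([k1, k2, p1, p2, k3] as OpenCV has them; the pictures are not rectified), "R" (3x3) and "t" (3): a world point X has camera coordinates R X + t. Camera axes: x right, y down, z forward; pixel columns grow to the right and rows downward; lengths in mm; the calibration is good to about 2 mm. A picture is of the moment at which its call begins. camera_params takes no time and is no camera call.
- hand_in(): hands the job in, once; it reports no verdict.
The state is a dict: "time": time; "joint_pos": joint angles; "qd": joint speeds; "joint_efforts": joint torques, N m; "tool_pos": TCP position; "tcp_rot": TCP orientation; "ft_force": force on the tool from outside, world axes, zero at the start; "wrist_torque": the same for the moment, N m; "finger_gap": finger opening in mm.
Only numpy, scipy, OpenCV 4.12 (cv2) and the standard library are available. Lean on these libraries where they do the work, as an engineer would, in place of code of your own. Each camera call takes 0.05 s, during which the arm holds its last target. There are 200 camera calls.

TASK

The next bench takes its parts from the other end, so move the four parts from the full rack into the empty rack in reverse order: the part nearest the full rack's handle goes into the cell farthest from the empty rack's handle, and so on down the row, one part to each cell. Set every part down upright on the floor of its cell, without dropping or throwing any, and leave them all standing at rest.

Things in the scene. Friction and masses are not known exactly. Their poses are not given: they have to be found in the camera images.
- transformer: mains transformer, 42 (x) x 36 (y) x 42 mm high, 0.16 to 0.29 kg: dark laminated steel core, 42 mm along x, 16 mm along y, full height; copper coil of 28 x 34 mm round its middle, up to 35 mm high; 4 mm foot plate. Grip the flat core ends that face +x and -x (42 mm apart, 16 mm wide). Origin: middle of its underside, z up.
- capacitor: round can capacitor, upright grey cylinder of 35 mm diameter and 54 mm height, with two 5 mm brass studs on top (59 mm in all), about 0.08 kg. Origin: middle of its underside, z up along its axis.
- heatsink: aluminium finned heat sink, 38 (x) by 36 (y) by 50 mm high, about 0.09 kg: six upright fins, 2 mm thick, facing x, on a 4 mm web along x. Its outermost fins are flat faces, 38 mm apart along x: grip across these. Origin: middle of its underside, z up.
- relay: plug-in relay, a plain white plastic box on a black base, 34 (x) by 30 (y) by 50 mm high, flat sides, about 0.08 kg. Origin: middle of its underside, z up.
- pad_transformer: black rubber pad, 60 by 60 by 3 mm, covering the floor of the cell of the full rack in which the transformer stands at the start. Fixed in the full rack, so it goes on marking that cell after the part has gone. Origin: middle of its underside (6 mm above the table); axes as the full rack's.
- pad_capacitor: black rubber pad, 60 by 60 by 3 mm, covering the floor of the cell of the full rack in which the capacitor stands at the start. Fixed in the full rack, so it goes on marking that cell after the part has gone. Origin: middle of its underside (6 mm above the table); axes as the full rack's.
- pad_heatsink: black rubber pad, 60 by 60 by 3 mm, covering the floor of the cell of the full rack in which the heatsink stands at the start. Fixed in the full rack, so it goes on marking that cell after the part has gone. Origin: middle of its underside (6 mm above the table); axes as the full rack's.
- pad_relay: black rubber pad, 60 by 60 by 3 mm, covering the floor of the cell of the full rack in which the relay stands at the start. Fixed in the full rack, so it goes on marking that cell after the part has gone. Origin: middle of its underside (6 mm above the table); axes as the full rack's.
- full_rack: Full rack, aluminium, a part in each cell at the start (within 7 mm of its centre, x axis within 0.2 rad of the rack's), 268 (y) x 70 mm, fixed, with four square cells in a row, 62 x 62 mm inside, centres at y = -99, -33, 33, 99 mm, x = 0. Walls 4 mm, rims 18 mm and padded cell floors 9 mm above the table. A dark bail handle juts 30 mm from its +y end. Origin: middle of its underside, on the table.
- empty_rack: Empty rack, to receive the parts, aluminium with black pads like the full rack, its cells empty, 268 (y) x 70 mm, fixed, with four square cells in a row, 62 x 62 mm inside, centres at y = -99, -33, 33, 99 mm, x = 0. Walls 4 mm, rims 18 mm and padded cell floors 9 mm above the table. A dark bail handle juts 30 mm from its +y end. Origin: middle of its underside, on the table.

How it is judged (in metres and radians):
At the end, for the whole second after the job is handed in: Each part stands in the empty-rack cell mirroring its starting cell (first from the handle becomes last): origin within 18 mm of the cell centre along and across the row (anywhere inside the walls), foot within 3 mm of the cell floor, upright within 0.1 rad, at rest (0.02 m/s, 0.2 rad/s) (((y of pad_transformer in the frame of full_rack between -0.109 and -0.089 m and y of transformer in the frame of empty_rack between 0.081 and 0.117 m) or (y of pad_transformer in the frame of full_rack between -0.043 and -0.023 m and y of transformer in the frame of empty_rack between 0.015 and 0.051 m) or (y of pad_transformer in the frame of full_rack between 0.023 and 0.043 m and y of transformer in the frame of empty_rack between -0.051 and -0.015 m) or (y of pad_transformer in the frame of full_rack between 0.089 and 0.109 m and y of transformer in the frame of empty_rack between -0.117 and -0.081 m)) and x of transformer in the frame of empty_rack between -0.018 and 0.018 m and z of transformer in the frame of empty_rack between 0.006 and 0.012 m and angle between each of transformer, capacitor, heatsink, relay's own z axis and vertical below 0.1 rad and linear speed of each of transformer, capacitor, heatsink, relay below 0.02 m/s and angular speed of each of transformer, capacitor, heatsink, relay below 0.2 rad/s and ((y of pad_capacitor in the frame of full_rack between -0.109 and -0.089 m and y of capacitor in the frame of empty_rack between 0.081 and 0.117 m) or (y of pad_capacitor in the frame of full_rack between -0.043 and -0.023 m and y of capacitor in the frame of empty_rack between 0.015 and 0.051 m) or (y of pad_capacitor in the frame of full_rack between 0.023 and 0.043 m and y of capacitor in the frame of empty_rack between -0.051 and -0.015 m) or (y of pad_capacitor in the frame of full_rack between 0.089 and 0.109 m and y of capacitor in the frame of empty_rack between -0.117 and -0.081 m)) and x of capacitor in the frame of empty_rack between -0.018 and 0.018 m and z of capacitor in the frame of empty_rack between 0.006 and 0.012 m and ((y of pad_heatsink in the frame of full_rack between -0.109 and -0.089 m and y of heatsink in the frame of empty_rack between 0.081 and 0.117 m) or (y of pad_heatsink in the frame of full_rack between -0.043 and -0.023 m and y of heatsink in the frame of empty_rack between 0.015 and 0.051 m) or (y of pad_heatsink in the frame of full_rack between 0.023 and 0.043 m and y of heatsink in the frame of empty_rack between -0.051 and -0.015 m) or (y of pad_heatsink in the frame of full_rack between 0.089 and 0.109 m and y of heatsink in the frame of empty_rack between -0.117 and -0.081 m)) and x of heatsink in the frame of empty_rack between -0.018 and 0.018 m and z of heatsink in the frame of empty_rack between 0.006 and 0.012 m and ((y of pad_relay in the frame of full_rack between -0.109 and -0.089 m and y of relay in the frame of empty_rack between 0.081 and 0.117 m) or (y of pad_relay in the frame of full_rack between -0.043 and -0.023 m and y of relay in the frame of empty_rack between 0.015 and 0.051 m) or (y of pad_relay in the frame of full_rack between 0.023 and 0.043 m and y of relay in the frame of empty_rack between -0.051 and -0.015 m) or (y of pad_relay in the frame of full_rack between 0.089 and 0.109 m and y of relay in the frame of empty_rack between -0.117 and -0.081 m)) and x of relay in the frame of empty_rack between -0.018 and 0.018 m and z of relay in the frame of empty_rack between 0.006 and 0.012 m); the robot touches nothing.
It fails at once if a part is dropped or thrown: it moves faster than 0.7 m/s (a fall of 25 mm) while the fingers are not touching it ((linear speed of transformer above 0.7 m/s and contact force between the fingers and transformer below 0.05 N) or (linear speed of capacitor above 0.7 m/s and contact force between the fingers and capacitor below 0.05 N) or (linear speed of heatsink above 0.7 m/s and contact force between the fingers and heatsink below 0.05 N) or (linear speed of relay above 0.7 m/s and contact force between the fingers and relay below 0.05 N)).
It also fails if it takes over 112 s, if anything falls off the work surface, if the arm or the gripper's body presses on something with over 40 N, if the wrist force passes 120 N, or if a joint passes its speed limit or range.

## Working session

There is one attempt and no reset: what is moved stays moved. The work goes in short steps, Python scripts to look and compute and a tool call to move; the robot and the scene stay as the last step left them, time stands still between calls to the robot, and variables do not carry over. Pictures are saved under pics/ and viewed, about 12 in all and at most 16, crops included, and the job is handed in when it is done.

Besides the shell and the picture viewer there is one more tool, called after "Request:" in YAML: its name, and indented under it one key for each argument. servo_tool: Moves the arm, as the interface text tells. Its arguments: {"type":"object","properties":{"motion":{"type":"array"},"force":{"type":"number"}},"required":["motion"]}

```bash
mkdir -p pics; ls; python3 - <<'E'
from bench import *
import cv2,numpy as np
print(sense()); print(hold_point_z)
for n in("top","side"):
    p=camera_params(n);print(n,p); cv2.imwrite(f"pics/{n}0.png",snapshot(n))
E
```

```text
pics
{'time': 0.0, 'joint_pos': array([ 6.65553018e+01,  7.51662868e+00,  8.53322554e+01,  1.45623139e-03,
        8.72620065e+01, -4.89384940e+00]), 'qd': array([-0.12582496, -0.05072711, -0.07495393, -0.01166302,  0.09113395,
       -0.01982087]), 'joint_efforts': array([-3.00044303e-04, -5.69416416e+01, -5.00536680e+01, -4.98537102e-04,
        1.54591666e-02, -7.62742206e-05]), 'tool_pos': array([190.63521932, 568.30134778, 230.20007249]), 'tcp_rot': array([-1.79889638e+02, -1.09091970e-02,  1.61449070e+02]), 'ft_force': array([ 0.49090616, -0.65408167, -0.1138507 ]), 'wrist_torque': array([0.05721791, 0.01780167, 0.03358208]), 'finger_gap': 85.21812318691373}
18.700000000000003
top {'fx': 434.02943340075143, 'fy': 434.02943340075143, 'cx': 320.3637401127248, 'cy': 242.00266950045656, 'D': array([-0.01053947,  0.        ,  0.        ,  0.        ,  0.        ]), 'R': array([[-0.13736508, -0.99051302, -0.00384577],
       [-0.96612377,  0.13483714, -0.22005409],
       [ 0.218485  , -0.02651226, -0.97548009]]), 't': array([ 60.34912061, 532.56521033, 705.63352717])}
side {'fx': 560.4600143866633, 'fy': 560.4600143866633, 'cx': 309.252773441876, 'cy': 240.79639861765176, 'D': array([-0.00029769,  0.        ,  0.        ,  0.        ,  0.        ]), 'R': array([[ 0.98098686, -0.1934653 , -0.01536119],
       [-0.14243507, -0.66394556, -0.73409029],
       [ 0.13182201,  0.72232089, -0.67887811]]), 't': array([-531.17296246,   85.29099011, 1007.4293041 ])}
```

View pics/top0.png

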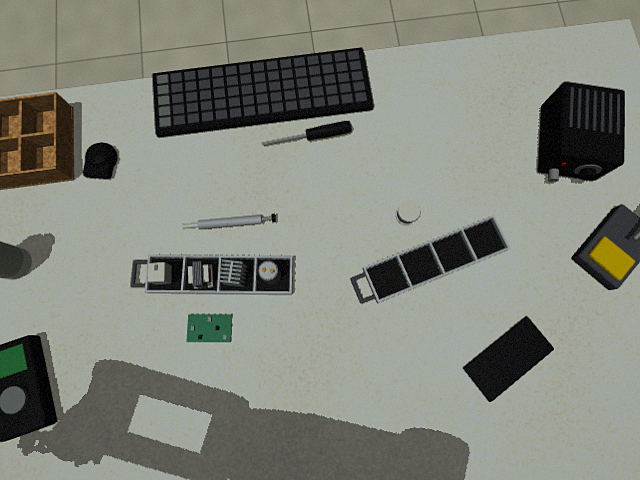

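View pics/side0.png

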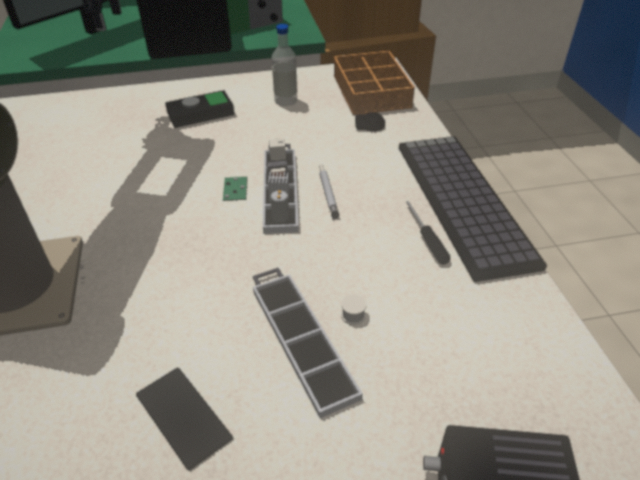

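The top view shows the full rack (handle at about (138,273)) holding relay, transformer, heatsink, capacitor in that order from the handle. The empty rack's handle is at about (362,288). The side view agrees. Next I'll enlarge both racks.

```bash
python3 - <<'E'
import cv2,numpy as np
im=cv2.imread("pics/top0.png")
a=cv2.resize(im[248:302,128:303],None,fx=4.5,fy=4.5,interpolation=cv2.INTER_CUBIC)
b=cv2.resize(im[210:306,345:515],None,fx=3.5,fy=3.5,interpolation=cv2.INTER_CUBIC)
o=np.zeros((a.shape[0]+b.shape[0],max(a.shape[1],b.shape[1]),3),np.uint8)
o[:a.shape[0],:a.shape[1]]=a;o[a.shape[0]:,:b.shape[1]]=b
print(a.shape,b.shape)
cv2.imwrite("pics/crop1.png",o)
E
```

```text
(243, 788, 3) (336, 595, 3)
```

View pics/crop1.png

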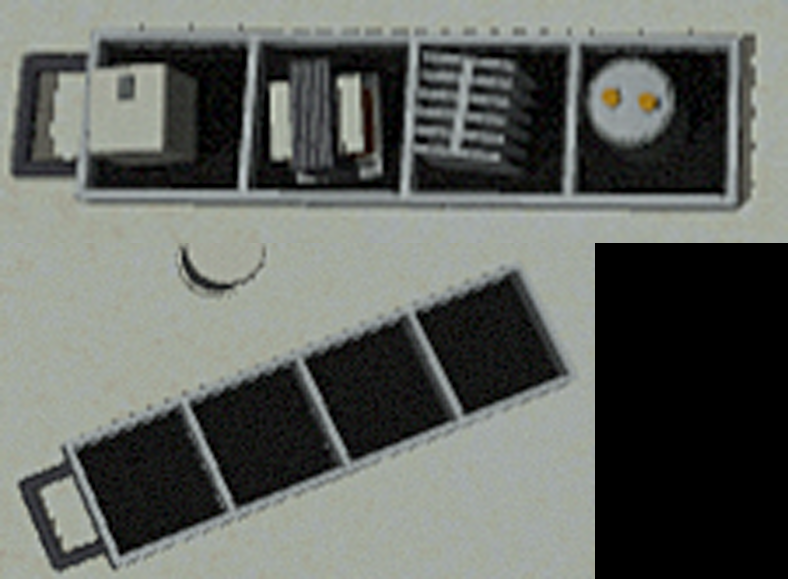

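The crop shows clear rims and part tops. I'll ray-cast the rim centreline grid at z=18 and the part tops at their heights, then fit the rack poses.

```bash
cat > h.py <<'E'
import numpy as np,cv2
from bench import *
from scipy.spatial.transform import Rotation as Ro
def ray(n,px,z):
    p=camera_params(n);K=np.array([[p['fx'],0,p['cx']],[0,p['fy'],p['cy']],[0,0,1]])
    u=cv2.undistortPoints(np.array(px,float).reshape(-1,1,2),K,p['D'])[:,0]
    d=np.c_[u,np.ones(len(u))]@p['R'];c=-p['R'].T@p['t']
    return c+d*((z-c[2])/d[:,2])[:,None]
def fit(m,w):
    m=np.array(m,float);M=m-m.mean(0);W=w-w.mean(0)
    H=M.T@W;a=np.arctan2(H[0,1]-H[1,0],H[0,0]+H[1,1])
    R=np.array([[np.cos(a),-np.sin(a)],[np.sin(a),np.cos(a)]]);t=w.mean(0)-R@m.mean(0)
    return np.degrees(a),R,t,np.abs(m@R.T+t-w).max(0)
def go(x,y,z,yaw):
    "shift and turn in tool axes needed to reach pose pointing down"
    s=sense();R=Ro.from_euler('xyz',s['tcp_rot'],degrees=True)
    T=Ro.from_euler('xyz',[180,0,yaw],degrees=True)
    print('shift',np.round(R.inv().apply(np.array([x,y,z])-s['tool_pos']),1),'turn',np.round((R.inv()*T).as_rotvec(),3),
      't',round(s['time'],2),'pos',s['tool_pos'].round(1),'rpy',s['tcp_rot'].round(1),'gap',round(s['finger_gap'],1),'F',s['ft_force'].round(1))
E
python3 - <<'E'
from h import *
A=lambda q:(np.array(q,float)+.5)/4.5-.5+[128,248]
B=lambda q:(np.array(q,float)-[0,243]+.5)/3.5-.5+[345,210]
p=camera_params("top");print("cam",-p['R'].T@p['t'])
fr=A([(97,40),(83,195),(252,42),(244,193),(411,44),(406,195),(572,45),(570,198),(735,46),(733,201)])
er=B([(70,450),(116,558),(185,403),(232,510),(300,358),(347,462),(410,314),(460,415),(518,272),(565,372)])
w=ray("top",fr,18)[:,:2];m=[(s*33,y) for y in(132,66,0,-66,-132) for s in(1,-1)]
f=fit(m,w);e=fit(m,ray("top",er,18)[:,:2]);print(f);print(e)
P={'relay':([(90,70),(163,64),(165,157),(92,158)],59),'trafo':([(291,60),(328,60),(331,164),(293,167)],51),
'heat':([(420,52),(512,58),(508,160),(416,155)],59),'cap':([(587,101),(674,101),(630,59),(630,146)],63)}
for k,(q,z) in P.items():
    X=ray("top",A(q),z)[:,:2];c=X.mean(0);print(k,c.round(1),'in rack',(f[1].T@(c-f[2])).round(1),X.round(0).tolist())
for y in(99,33,-33,-99):print(y,(e[1]@[0,y]+e[2]).round(1),(f[1]@[0,y]+f[2]).round(1))
E
```

```text
cam [368.64343102   6.67495641 805.75670025]
(np.float64(-8.350154281003594), array([[ 0.98939905,  0.14522233],
       [-0.14522233,  0.98939905]]), array([511.0739344 , 178.07708598]), array([2.3222551, 1.6723748]))
(np.float64(13.93464005569872), array([[ 0.97057107, -0.24081488],
       [ 0.24081488,  0.97057107]]), array([ 486.46641083, -223.07155992]), array([4.00993882, 4.07214785]))
relay [521.5 277.5] in rack [-4.1 99.8] [[540.0, 291.0], [539.0, 263.0], [502.0, 264.0], [506.0, 292.0]]
trafo [513.1 209.1] in rack [-2.5 31. ] [[535.0, 215.0], [533.0, 201.0], [492.0, 203.0], [493.0, 218.0]]
heat [506. 148.] in rack [ -0.7 -30.5] [[529.0, 163.0], [522.0, 128.0], [483.0, 133.0], [490.0, 168.0]]
cap [498.1  83.7] in rack [  0.8 -95.3] [[501.0, 100.0], [496.0, 67.0], [515.0, 82.0], [481.0, 86.0]]
99 [ 462.6 -127. ] [525.5 276. ]
33 [ 478.5 -191. ] [515.9 210.7]
-33 [ 494.4 -255.1] [506.3 145.4]
-99 [ 510.3 -319.2] [496.7  80.1]
```

```bash
python3 - <<'E'
from h import *
m=[(0,99),(0,33),(0,-33),(0,-99)]
for n,roi,order in(("top",(210,306,360,515),0),("side",(265,420,245,370),1)):
    im=cv2.imread(f"pics/{n}0.png");g=cv2.cvtColor(im,cv2.COLOR_BGR2GRAY)
    a,b,c,d=roi
    mk=np.zeros_like(g);mk[a:b,c:d]=(g[a:b,c:d]<75)*255
    mk=cv2.morphologyEx(mk,cv2.MORPH_OPEN,np.ones((3,3)))
    k,l,s,ce=cv2.connectedComponentsWithStats(mk)
    i=[j for j in range(1,k) if s[j,4]>350];C=ce[i];print(n,s[i,4],C.round(1).tolist())
    C=C[np.argsort(C[:,order])]
    if len(C)==4:
        w=ray(n,C,13.5)[:,:2];r=fit(m,w);print(r[0],r[2],r[3],w.round(1).tolist())
E
```

```text
top [1009 1026 1050 1059] [[484.9, 238.3], [452.8, 251.3], [420.2, 264.3], [387.4, 277.6]]
13.837155065374063 [ 486.53158868 -224.36880307] [0.26990934 0.88235714] [[462.7, -127.6], [478.7, -191.9], [494.3, -256.7], [510.5, -321.4]]
side [594 871 691] [[295.8, 323.1], [311.4, 352.1], [327.3, 382.1]]
```

```bash
python3 -c "
from h import *
go(521.5,277.5,140,88)"
```

```text
shift [-406.2 -170.4   90.6] turn [-1.000e-03  1.000e-03  1.282e+00] t 0.1 pos [190.7 568.4 230.4] rpy [-179.9   -0.   161.4] gap 85.5 F [-0.7  0.8 -0. ]
```

Request:
servo_tool:
  motion:
    - [85, -41, -17, 9, 0, 0, 0]
    - [85, -41, -17, 9, 0, 0, 0]
    - [85, -41, -17, 9, 0, 0, 0]
    - [85, -41, -17, 9, 0, 0, 0]
    - [85, -41, -17, 9, 0, 0, 0]
    - [85, -41, -17, 9, 0, 0, 0]
    - [85, -41, -17, 9, 0, 0, 0]
    - [85, -41, -17, 9, 0, 0, 0]
    - [85, -41, -17, 9, 0, 0, 0]
    - [85, -41, -17, 9, 0, 0, 0]
  force: 40

```text
time: 1.1
tool_pos: [531.2, 270.0, 133.6]
tcp_rot: [-179.8, -0.2, 162.1]
ft_force: [0.5, 0.1, -0.2]
finger_gap: 84.9
```

Request:
servo_tool:
  motion:
    - [85, 0, 0, 0, 0, 0, 0.14]
    - [85, 0, 0, 0, 0, 0, 0.14]
    - [85, 0, 0, 0, 0, 0, 0.14]
    - [85, 0, 0, 0, 0, 0, 0.14]
    - [85, 0, 0, 0, 0, 0, 0.14]
    - [85, 0, 0, 0, 0, 0, 0.14]
    - [85, 0, 0, 0, 0, 0, 0.14]
    - [85, 0, 0, 0, 0, 0, 0.14]
    - [85, 0, 0, 0, 0, 0, 0.14]
    - [85, 0, 0, 0, 0, 0, 0]

```text
time: 2.1
tool_pos: [531.7, 260.5, 124.5]
tcp_rot: [-179.0, 0.5, 86.5]
ft_force: [0.4, 0.2, -0.2]
finger_gap: 85.2
```

```bash
python3 -c "
from h import *
go(521.5,277.5,140,88)"
```

```text
shift [ 16.2 -11.4 -15.4] turn [-0.017  0.009 -0.026] t 2.1 pos [531.7 260.5 124.5] rpy [-179.     0.5   86.5] gap 85.2 F [ 0.4  0.2 -0.2]
```

Request:
servo_tool:
  motion:
    - [85, 8, -6, 0, -0.017, 0.009, -0.026]
    - [85, 8, -5, 0, 0, 0, 0]
    - [85, 0, 0, 0, 0, 0, 0]

```text
time: 2.4
tool_pos: [519.9, 278.2, 123.7]
tcp_rot: [-180.0, -0.0, 88.7]
ft_force: [-0.5, -0.2, 0.3]
finger_gap: 84.7
```

```bash
python3 -c "
from h import *
go(521.5,277.5,26,88)
cv2.imwrite('pics/t1.png',cv2.resize(snapshot('top')[180:340,60:320],None,fx=3,fy=3))"
```

```text
shift [-0.7  1.6 97.7] turn [-0.    -0.001  0.012] t 2.4 pos [519.9 278.2 123.7] rpy [-180.    -0.    88.7] gap 84.7 F [-0.5 -0.2  0.3]
```

View pics/t1.png

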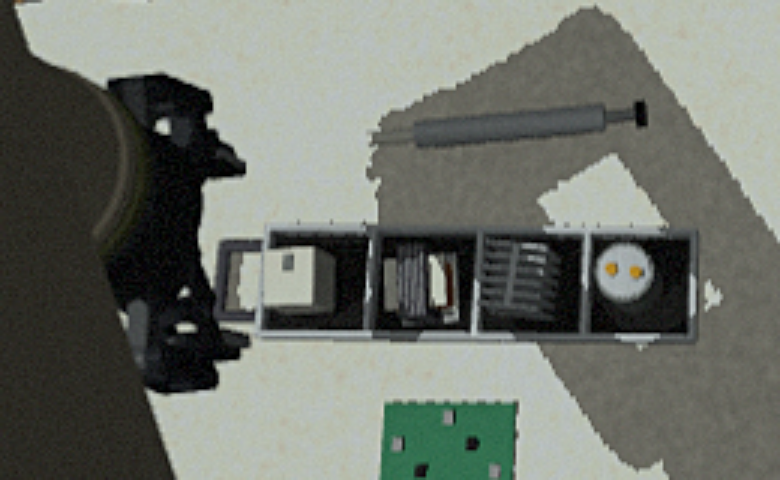

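The fingers straddle across the row as intended, with the relay at about (295,278) in the crop. Descending.

Request:
servo_tool:
  motion:
    - [85, 0, 1, 15, 0, 0, 0.012]
    - [85, 0, 0, 15, 0, 0, 0]
    - [85, 0, 0, 15, 0, 0, 0]
    - [85, 0, 0, 15, 0, 0, 0]
    - [85, 0, 0, 12, 0, 0, 0]
    - [85, 0, 0, 10, 0, 0, 0]
    - [85, 0, 0, 6, 0, 0, 0]
    - [85, 0, 0, 0, 0, 0, 0]

```text
time: 3.25
tool_pos: [519.4, 276.5, 24.8]
tcp_rot: [-179.8, 0.1, 88.0]
ft_force: [0.1, -0.6, -0.3]
finger_gap: 85.0
```

```bash
python3 -c "
from h import *
go(521.5,277.5,26,88)"
```

```text
shift [ 1.   2.1 -1.2] turn [-0.004  0.002  0.001] t 3.25 pos [519.4 276.5  24.8] rpy [-1.798e+02  1.000e-01  8.800e+01] gap 85.0 F [ 0.1 -0.6 -0.3]
```

Request:
servo_tool:
  motion:
    - [30, 0, 2, -2, 0, 0, 0]
    - [30, 0, 0, -1, 0, 0, 0]
    - [30, 0, 0, -1, 0, 0, 0]
    - [30, 0, 0, -1, 0, 0, 0]
    - [30, 0, 0, -1, 0, 0, 0]
    - [30, 0, 0, -1, 0, 0, 0]
    - [30, 0, 0, -1, 0, 0, 0]
  force: 40

```text
time: 3.95
tool_pos: [523.7, 277.4, 36.6]
tcp_rot: [180.0, 0.0, 88.0]
ft_force: [0.2, -0.3, -1.0]
finger_gap: 33.5
```

Request:
servo_tool:
  motion:
    - [30, 0, 0, -10, 0, 0, 0]
    - [30, 0, 0, -20, 0, 0, 0]
    - [30, 0, 0, -30, 0, 0, 0]
    - [30, 0, 0, -30, 0, 0, 0]
    - [30, 0, 0, -20, 0, 0, 0]
    - [30, 0, 0, -5, 0, 0, 0]
    - [30, 0, 0, 0, 0, 0, 0]

```text
time: 4.65
tool_pos: [522.6, 277.0, 158.0]
tcp_rot: [-179.9, 0.0, 88.0]
ft_force: [1.0, 0.5, -0.9]
finger_gap: 33.2
```

```bash
python3 -c "
from h import *
go(510.3,-320.5,150,104)"
```

```text
shift [-597.6    8.     8.4] turn [-0.001  0.001 -0.278] t 4.65 pos [522.6 277.  158. ] rpy [-179.9    0.    88. ] gap 33.2 F [ 1.   0.5 -0.9]
```

Request:
servo_tool:
  motion:
    - [30, -20, 0, 0, 0, 0, 0]
    - [30, -40, 0, 0, 0, 0, 0]
    - [30, -45, 1, 0, 0, 0, 0]
    - [30, -45, 1, 0, 0, 0, 0]
    - [30, -45, 1, 0, 0, 0, 0]
    - [30, -45, 1, 0, 0, 0, 0]
    - [30, -45, 1, 0, 0, 0, 0]
    - [30, -45, 1, 0, 0, 0, 0]
    - [30, -45, 1, 0, 0, 0, 0]
    - [30, -45, 1, 0, 0, 0, 0]

```text
time: 5.65
tool_pos: [509.1, -151.5, 143.9]
tcp_rot: [-179.0, -0.1, 88.6]
ft_force: [1.9, 0.5, -0.4]
finger_gap: 33.2
```

Request:
servo_tool:
  motion:
    - [30, -45, 0, 0, 0, 0, 0]
    - [30, -45, 0, 0, 0, 0, 0]
    - [30, -35, 0, 0, 0, 0, 0]
    - [30, -20, 0, 0, 0, 0, 0]
    - [30, 0, 0, 0, 0, 0, -0.1]
    - [30, 0, 0, 0, 0, 0, -0.1]
    - [30, 0, 0, 0, 0, 0, -0.08]

```text
time: 6.35
tool_pos: [496.9, -307.3, 130.7]
tcp_rot: [-178.4, -1.0, 104.6]
ft_force: [-1.0, -0.5, -0.6]
finger_gap: 33.2
```

```bash
python3 -c "
from h import *
go(510.3,-320.5,100,104)"
```

```text
shift [-16.7  10.5  30.1] turn [-0.028 -0.018  0.011] t 6.35 pos [ 496.9 -307.3  130.7] rpy [-178.4   -1.   104.6] gap 33.2 F [-1.  -0.5 -0.6]
```

Request:
servo_tool:
  motion:
    - [30, -8, 6, 10, -0.028, -0.018, 0.011]
    - [30, -8, 5, 10, 0, 0, 0]
    - [30, 0, 0, 10, 0, 0, 0]
    - [30, 0, 0, 0, 0, 0, 0]
    - [30, 0, 0, 0, 0, 0, 0]

```text
time: 6.85
tool_pos: [507.5, -317.7, 91.8]
tcp_rot: [-179.7, -0.4, 104.1]
ft_force: [0.1, -0.3, -0.6]
finger_gap: 33.4
```

```bash
python3 -c "
from h import *
go(510.3,-320.5,40,104)
cv2.imwrite('pics/s1.png',cv2.resize(snapshot('side')[220:440,200:440],None,fx=2.7,fy=2.7))"
```

```text
shift [-3.8  2.3 51.8] turn [-0.006 -0.008  0.002] t 6.85 pos [ 507.5 -317.7   91.8] rpy [-179.7   -0.4  104.1] gap 33.4 F [ 0.1 -0.3 -0.6]
```

View pics/s1.png

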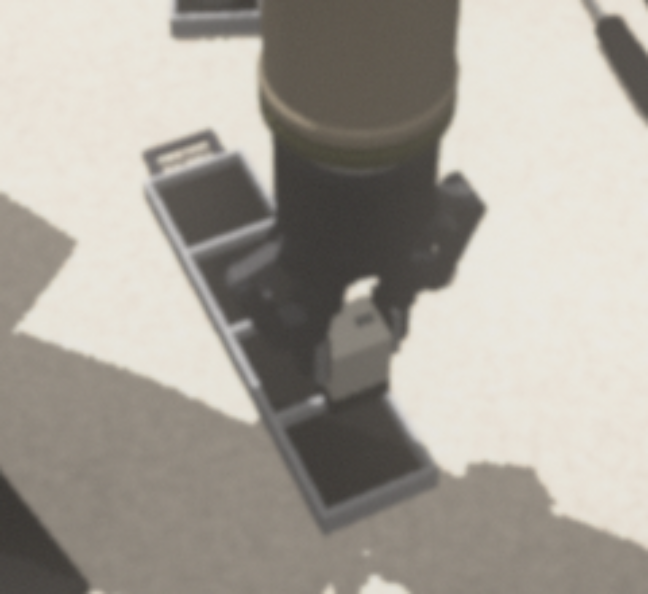

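The relay hangs upright in the jaws over the last cell (base at about (357,400) in the crop). I'll lower it to just above the possible contact height, then creep.

Request:
servo_tool:
  motion:
    - [30, -4, 2, 10, 0, -0.008, 0]
    - [30, 0, 0, 14, 0, 0, 0]
    - [30, 0, 0, 14, 0, 0, 0]
    - [30, 0, 0, 6, 0, 0, 0]
    - [30, 0, 0, 0, 0, 0, 0]

```text
time: 7.4
tool_pos: [510.2, -320.8, 44.1]
tcp_rot: [-179.7, 0.1, 104.2]
ft_force: [-0.5, 0.5, -2.4]
finger_gap: 33.1
```

```bash
python3 -c "
from h import *
go(510.3,-320.5,30,104)"
```

```text
shift [ 0.3  0.2 14.1] turn [-0.006  0.001  0.003] t 7.4 pos [ 510.2 -320.8   44.1] rpy [-1.797e+02  1.000e-01  1.042e+02] gap 33.1 F [-0.5  0.5 -2.4]
```

Request:
servo_tool:
  motion:
    - [30, 0, 0, 3, 0, 0, 0]
    - [30, 0, 0, 2, 0, 0, 0]
    - [30, 0, 0, 0, 0, 0, 0]

```text
time: 7.7
tool_pos: [510.3, -320.9, 38.8]
tcp_rot: [-179.7, 0.1, 104.2]
ft_force: [-0.1, 0.2, -1.0]
finger_gap: 33.2
```

Request:
servo_tool:
  motion:
    - [30, 0, 0, 2, 0, 0, 0]

```text
time: 7.8
tool_pos: [510.7, -321.2, 37.4]
tcp_rot: [-179.7, 0.1, 104.2]
ft_force: [0.2, 1.1, -0.9]
finger_gap: 33.4
```

Request:
servo_tool:
  motion:
    - [30, 0, 0, 2, 0, 0, 0]

```text
time: 7.9
tool_pos: [510.9, -321.4, 35.7]
tcp_rot: [-179.7, 0.1, 104.2]
ft_force: [0.2, 0.0, -0.4]
finger_gap: 33.7
```

Request:
servo_tool:
  motion:
    - [30, 0, 0, 2, 0, 0, 0]

```text
time: 8.0
tool_pos: [511.1, -321.6, 33.9]
tcp_rot: [-179.8, 0.2, 104.2]
ft_force: [0.2, -0.0, -1.1]
finger_gap: 33.2
```

Request:
servo_tool:
  motion:
    - [30, 0, 0, 2, 0, 0, 0]

```text
time: 8.1
tool_pos: [511.3, -321.6, 31.9]
tcp_rot: [-179.8, 0.2, 104.2]
ft_force: [0.8, 0.1, -1.1]
finger_gap: 33.3
```

Request:
servo_tool:
  motion:
    - [30, 0, 0, 2, 0, 0, 0]

```text
time: 8.2
tool_pos: [511.6, -322.0, 31.6]
tcp_rot: [-179.8, 0.2, 104.2]
ft_force: [-9.8, 6.8, 27.1]
finger_gap: 33.1
```

Request:
servo_tool:
  motion:
    - [30, 0, 0, -0.5, 0, 0, 0]

```text
time: 8.3
tool_pos: [511.9, -322.3, 32.7]
tcp_rot: [-179.8, 0.3, 104.2]
ft_force: [0.0, -0.4, -1.4]
finger_gap: 33.6
```

```bash
python3 -c "
from h import *
go(510.3,-320.5,30,104)"
```

```text
shift [ 2.1 -1.1  2.7] turn [-0.003  0.005  0.003] t 8.3 pos [ 511.9 -322.3   32.7] rpy [-179.8    0.3  104.2] gap 33.6 F [ 0.  -0.4 -1.4]
```

Request:
servo_tool:
  motion:
    - [38, 0, 0, 1, 0, 0, 0]
    - [50, 0, 0, 0, 0, 0, 0]
    - [80, 0, 0, 0, 0, 0, 0]
    - [80, 0, 0, 0, 0, 0, 0]
    - [85, 0, 0, 0, 0, 0, 0]

```text
time: 8.8
tool_pos: [512.2, -322.4, 31.6]
tcp_rot: [-179.8, 0.3, 104.2]
ft_force: [-0.6, -0.0, 0.7]
finger_gap: 84.8
```

Request:
servo_tool:
  motion:
    - [85, 0, 0, -15, 0, 0, 0]
    - [85, 0, 0, -30, 0, 0, 0]
    - [85, 0, 0, -30, 0, 0, 0]
    - [85, 0, 0, -30, 0, 0, 0]

```text
time: 9.2
tool_pos: [508.8, -319.2, 136.0]
tcp_rot: [-179.4, -0.2, 104.2]
ft_force: [1.0, 0.7, -0.1]
finger_gap: 85.1
```

```bash
python3 -c "
from h import *
go(513.1,209.1,150,86.5)"
```

```text
shift [511.2 133.3 -13.4] turn [-0.011 -0.002  0.308] t 9.2 pos [ 508.8 -319.2  136. ] rpy [-179.4   -0.2  104.2] gap 85.1 F [ 1.   0.7 -0.1]
```

Request:
servo_tool:
  motion:
    - [85, 0, 0, -3, 0, 0, 0.15]
    - [85, 0, 0, -3, 0, 0, 0.15]
    - [85, 47, -2.5, -3, 0, 0, 0]
    - [85, 47, -2.5, -3, 0, 0, 0]
    - [85, 47, -2.5, -3, 0, 0, 0]
    - [85, 47, -2.5, -3, 0, 0, 0]
    - [85, 47, -2.5, -3, 0, 0, 0]
    - [85, 47, -2.5, -3, 0, 0, 0]
    - [85, 47, -2.5, -3, 0, 0, 0]
    - [85, 47, -2.5, -3, 0, 0, 0]

```text
time: 10.2
tool_pos: [519.0, 60.7, 185.7]
tcp_rot: [179.2, 0.6, 85.7]
ft_force: [1.2, -0.0, 0.6]
finger_gap: 85.3
```

Request:
servo_tool:
  motion:
    - [85, 47, -2.5, -2, 0, 0, 0]
    - [85, 40, -2.5, -2, 0, 0, 0]
    - [85, 25, 0, -1, 0, 0, 0]
    - [85, 0, 0, -1, 0, 0, 0]

```text
time: 10.6
tool_pos: [521.8, 183.9, 197.3]
tcp_rot: [178.8, 0.4, 86.0]
ft_force: [-0.3, -0.4, 0.2]
finger_gap: 85.0
```

```bash
python3 - <<'E'
from h import *
go(513.1,209.1,100,86.5)
cv2.imwrite('pics/t2.png',np.vstack([cv2.resize(snapshot('top')[190:310,330:530],None,fx=2.4,fy=2.4),cv2.resize(snapshot('side')[300:420,240:440],None,fx=2.4,fy=2.4)]))
E
```

```text
shift [ 25.3 -12.4  96.9] turn [ 0.021  0.007 -0.008] t 10.6 pos [521.8 183.9 197.3] rpy [178.8   0.4  86. ] gap 85.0 F [-0.3 -0.4  0.2]
```

View pics/t2.png

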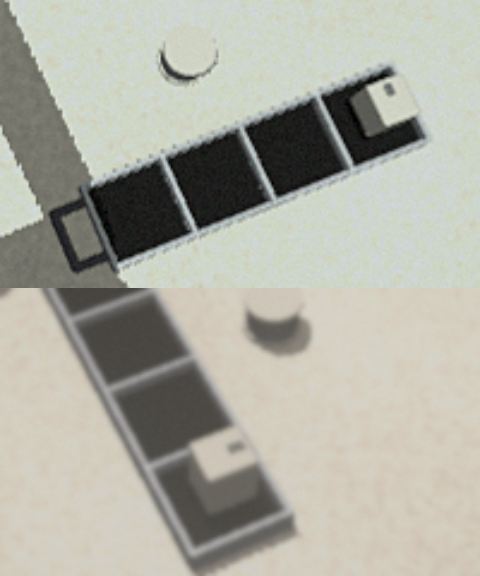

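The relay stands upright inside the far cell in both views. Next is the transformer.

Request:
servo_tool:
  motion:
    - [85, 13, -6, 25, 0.021, 0.007, -0.008]
    - [85, 12, -6, 25, 0, 0, 0]
    - [85, 0, 0, 25, 0, 0, 0]
    - [85, 0, 0, 15, 0, 0, 0]
    - [85, 0, 0, 0, 0, 0, 0]
    - [85, 0, 0, 0, 0, 0, 0]

```text
time: 11.3
tool_pos: [515.3, 199.5, 108.5]
tcp_rot: [179.7, 0.1, 85.9]
ft_force: [0.6, 0.6, 0.5]
finger_gap: 85.0
```

```bash
python3 -c "
from h import *
go(513.1,209.1,24,86.5)"
```

```text
shift [ 9.6 -3.3 84.5] turn [ 0.005  0.002 -0.01 ] t 11.3 pos [515.3 199.5 108.5] rpy [1.797e+02 1.000e-01 8.590e+01] gap 85.0 F [0.6 0.6 0.5]
```

Request:
servo_tool:
  motion:
    - [85, 9, -3, 12, 0.005, 0.002, -0.01]
    - [85, 2, -1, 15, 0, 0, 0]
    - [85, 0, 0, 15, 0, 0, 0]
    - [85, 0, 0, 15, 0, 0, 0]
    - [85, 0, 0, 12, 0, 0, 0]
    - [85, 0, 0, 8, 0, 0, 0]
    - [85, 0, 0, 4, 0, 0, 0]
    - [85, 0, 0, 0, 0, 0, 0]

```text
time: 12.1
tool_pos: [513.8, 211.8, 23.1]
tcp_rot: [179.8, -0.1, 86.5]
ft_force: [0.3, 0.3, -0.2]
finger_gap: 84.9
```

```bash
python3 -c "
from h import *
go(513.1,209.1,24,86.5)"
```

```text
shift [-2.7 -0.5 -0.9] turn [ 0.003 -0.001  0.001] t 12.1 pos [513.8 211.8  23.1] rpy [ 1.798e+02 -1.000e-01  8.650e+01] gap 84.9 F [ 0.3  0.3 -0.2]
```

Request:
servo_tool:
  motion:
    - [85, -2.5, 0, -1, 0, 0, 0]
    - [38, 0, 0, 0, 0, 0, 0]
    - [38, 0, 0, 0, 0, 0, 0]
    - [38, 0, 0, 0, 0, 0, 0]
    - [38, 0, 0, 0, 0, 0, 0]
    - [38, 0, 0, 0, 0, 0, 0]
    - [38, 0, 0, 0, 0, 0, 0]
  force: 60

```text
time: 12.8
tool_pos: [515.3, 209.5, 26.6]
tcp_rot: [179.6, -0.1, 86.5]
ft_force: [-0.1, -0.2, -2.0]
finger_gap: 40.8
```

Request:
servo_tool:
  motion:
    - [38, 0, 0, -10, 0, 0, 0]
    - [38, 0, 0, -20, 0, 0, 0]
    - [38, 0, 0, -30, 0, 0, 0]
    - [38, 0, 0, -30, 0, 0, 0]
    - [38, 0, 0, -20, 0, 0, 0]
    - [38, 0, 0, -5, 0, 0, 0]
    - [38, 0, 0, 0, 0, 0, 0]

```text
time: 13.5
tool_pos: [512.4, 208.7, 146.5]
tcp_rot: [179.9, -0.1, 86.5]
ft_force: [-0.2, -0.7, -2.6]
finger_gap: 41.2
```

```bash
python3 -c "
from h import *
go(494.4,-255.9,140,104)"
```

```text
shift [-464.8   10.1    6. ] turn [ 0.003 -0.001 -0.305] t 13.5 pos [512.4 208.7 146.5] rpy [ 1.799e+02 -1.000e-01  8.650e+01] gap 41.2 F [-0.2 -0.7 -2.6]
```

Request:
servo_tool:
  motion:
    - [38, -20, 0, 0, 0, 0, 0]
    - [38, -40, 1, 0, 0, 0, 0]
    - [38, -45, 2, 0, 0, 0, 0]
    - [38, -45, 2, 0, 0, 0, 0]
    - [38, -45, 2, 0, 0, 0, 0]
    - [38, -45, 2, 0, 0, 0, 0]
    - [38, -45, 2, -2, 0, 0, 0]
    - [38, -45, 2, -2, 0, 0, 0]
    - [38, -45, 1, -2, 0, 0, 0]
    - [38, -40, 1, -2, 0, 0, 0]

```text
time: 14.5
tool_pos: [494.8, -214.6, 138.8]
tcp_rot: [-179.1, -0.3, 87.1]
ft_force: [0.2, 0.1, -1.8]
finger_gap: 40.7
```

Request:
servo_tool:
  motion:
    - [38, -30, 0, -2, 0, 0, 0]
    - [38, -15, 0, 0, 0, 0, -0.1]
    - [38, 0, 0, 0, 0, 0, -0.1]
    - [38, 0, 0, 0, 0, 0, -0.1]
    - [38, 0, 0, 0, 0, 0, 0]

```text
time: 15.0
tool_pos: [486.5, -266.6, 131.8]
tcp_rot: [-178.8, -1.0, 104.4]
ft_force: [0.4, -0.3, -2.6]
finger_gap: 40.9
```

```bash
python3 -c "
from h import *
go(494.4,-255.9,100,104)"
```

```text
shift [ 7.9 10.9 31.7] turn [-0.021 -0.017  0.006] t 15.0 pos [ 486.5 -266.6  131.8] rpy [-178.8   -1.   104.4] gap 40.9 F [ 0.4 -0.3 -2.6]
```

Request:
servo_tool:
  motion:
    - [38, 4, 5, 5, -0.021, -0.017, 0.006]
    - [38, 4, 5, 10, 0, 0, 0]
    - [38, 0, 1, 10, 0, 0, 0]
    - [38, 0, 0, 5, 0, 0, 0]
    - [38, 0, 0, 0, 0, 0, 0]

```text
time: 15.5
tool_pos: [493.2, -253.6, 95.1]
tcp_rot: [-179.7, -0.3, 103.5]
ft_force: [0.0, -0.0, -1.4]
finger_gap: 40.6
```

```bash
python3 -c "
from h import *
go(494.4,-255.9,35,104)"
```

```text
shift [-2.9  1.  60.1] turn [-0.006 -0.005 -0.008] t 15.5 pos [ 493.2 -253.6   95.1] rpy [-179.7   -0.3  103.5] gap 40.6 F [ 0.  -0.  -1.4]
```

Request:
servo_tool:
  motion:
    - [38, -2.5, 1, 10, -0.006, -0.005, -0.008]
    - [38, 0, 0, 14, 0, 0, 0]
    - [38, 0, 0, 14, 0, 0, 0]
    - [38, 0, 0, 10, 0, 0, 0]
    - [38, 0, 0, 5, 0, 0, 0]
    - [38, 0, 0, 2, 0, 0, 0]

```text
time: 16.1
tool_pos: [494.4, -256.2, 34.7]
tcp_rot: [180.0, -0.0, 104.0]
ft_force: [-0.8, -0.5, -1.4]
finger_gap: 40.6
```

Request:
servo_tool:
  motion:
    - [38, 0, 0, 1, 0, 0, 0]

```text
time: 16.2
tool_pos: [494.2, -256.1, 33.3]
tcp_rot: [-180.0, -0.1, 104.0]
ft_force: [-0.1, -1.0, -1.4]
finger_gap: 40.9
```

Request:
servo_tool:
  motion:
    - [38, 0, 0, 1, 0, 0, 0]

```text
time: 16.3
tool_pos: [494.4, -256.2, 32.5]
tcp_rot: [-180.0, -0.0, 104.0]
ft_force: [0.1, 0.4, -1.6]
finger_gap: 41.0
```

Request:
servo_tool:
  motion:
    - [38, 0, 0, 2, 0, 0, 0]
    - [38, 0, 0, 1.5, 0, 0, 0]

```text
time: 16.5
tool_pos: [495.2, -256.7, 29.8]
tcp_rot: [179.9, 0.0, 104.0]
ft_force: [0.6, -0.7, -1.6]
finger_gap: 40.7
```

Request:
servo_tool:
  motion:
    - [38, 0, 0, 1.5, 0, 0, 0]

```text
time: 16.6
tool_pos: [495.5, -256.8, 28.6]
tcp_rot: [179.9, 0.1, 104.0]
ft_force: [0.2, -0.3, -1.8]
finger_gap: 40.8
```

Request:
servo_tool:
  motion:
    - [38, 0, 0, 1.5, 0, 0, 0]

```text
time: 16.7
tool_pos: [495.7, -257.0, 27.3]
tcp_rot: [179.9, 0.1, 104.0]
ft_force: [-0.7, -0.0, -2.5]
finger_gap: 40.7
```

Request:
servo_tool:
  motion:
    - [38, 0, 0, 1.2, 0, 0, 0]

```text
time: 16.8
tool_pos: [495.8, -257.2, 26.4]
tcp_rot: [179.9, 0.1, 104.0]
ft_force: [-6.0, 2.1, 10.5]
finger_gap: 41.0
```

Request:
servo_tool:
  motion:
    - [38, 0, 0, 1, 0, 0, 0]

```text
time: 16.9
tool_pos: [496.1, -257.4, 26.4]
tcp_rot: [179.9, 0.1, 104.0]
ft_force: [-5.1, 2.2, 11.1]
finger_gap: 41.0
```

Request:
servo_tool:
  motion:
    - [38, 0, 0, 1, 0, 0, 0]

```text
time: 17.0
tool_pos: [496.6, -257.6, 26.5]
tcp_rot: [179.8, 0.2, 104.0]
ft_force: [-4.1, 1.1, 6.1]
finger_gap: 40.8
```

Request:
servo_tool:
  motion:
    - [46, 0, 0, 0, 0, 0, 0]
    - [55, 0, 0, 0, 0, 0, 0]
    - [80, 0, 0, 0, 0, 0, 0]
    - [85, 0, 0, 0, 0, 0, 0]
    - [85, 0, 0, 0, 0, 0, 0]

```text
time: 17.5
tool_pos: [497.6, -258.3, 27.5]
tcp_rot: [179.7, 0.3, 104.0]
ft_force: [-0.5, 0.4, 0.6]
finger_gap: 84.8
```

Request:
servo_tool:
  motion:
    - [85, 0, 0, -15, 0, 0, 0]
    - [85, 0, 0, -30, 0, 0, 0]
    - [85, 0, 0, -30, 0, 0, 0]
    - [85, 0, 0, -30, 0, 0, 0]

```text
time: 17.9
tool_pos: [493.3, -255.6, 132.4]
tcp_rot: [-179.8, -0.2, 104.0]
ft_force: [0.2, -0.1, 0.6]
finger_gap: 84.8
```

Request:
servo_tool:
  motion:
    - [85, 0, 0, 0, 0, 0, 0.15]
    - [85, 0, 0, 0, 0, 0, 0.15]
    - [85, 40, -2, 0, 0, 0, 0]
    - [85, 40, -2, 0, 0, 0, 0]
    - [85, 40, -2, 0, 0, 0, 0]
    - [85, 40, -2, 0, 0, 0, 0]
    - [85, 40, -2, 0, 0, 0, 0]
    - [85, 40, -2, 0, 0, 0, 0]
    - [85, 40, -1, 0, 0, 0, 0]
    - [85, 30, 0, 0, 0, 0, 0]

```text
time: 18.9
tool_pos: [508.0, 57.8, 152.5]
tcp_rot: [178.8, 0.4, 85.6]
ft_force: [-0.1, -0.4, -0.0]
finger_gap: 84.9
```

```bash
python3 - <<'E'
from h import *
go(506,148,110,83)
a=snapshot('top');b=snapshot('side')
cv2.imwrite('pics/t3.png',np.vstack([cv2.resize(a[190:310,330:530],None,fx=2.4,fy=2.4),cv2.resize(b[290:410,230:430],None,fx=2.4,fy=2.4)]))
E
```

```text
shift [90.1 -9.8 41.7] turn [0.022 0.007 0.046] t 18.9 pos [508.   57.8 152.5] rpy [178.8   0.4  85.6] gap 84.9 F [-0.1 -0.4 -0. ]
```

View pics/t3.png

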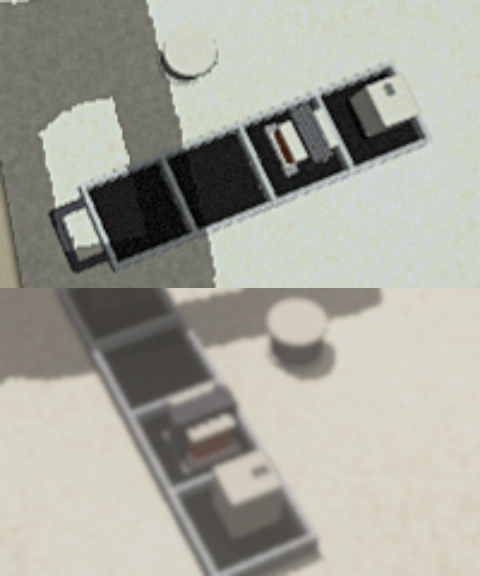

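The transformer and relay both stand upright in their cells. Next is the heatsink.

Request:
servo_tool:
  motion:
    - [85, 30, -3, 5, 0.022, 0.007, 0.046]
    - [85, 35, -3, 10, 0, 0, 0]
    - [85, 20, -3, 10, 0, 0, 0]
    - [85, 5, 0, 10, 0, 0, 0]
    - [85, 0, 0, 5, 0, 0, 0]
    - [85, 0, 0, 0, 0, 0, 0]

```text
time: 19.6
tool_pos: [511.1, 149.6, 116.6]
tcp_rot: [179.7, -0.0, 83.1]
ft_force: [0.1, -0.1, 0.1]
finger_gap: 85.1
```

```bash
python3 -c "
from h import *
go(506,148,27,83)"
```

```text
shift [-2.2 -5.3 89.6] turn [ 0.005 -0.     0.002] t 19.6 pos [511.1 149.6 116.6] rpy [179.7  -0.   83.1] gap 85.1 F [ 0.1 -0.1  0.1]
```

Request:
servo_tool:
  motion:
    - [85, -2, -3, 12, 0.005, 0, 0]
    - [85, 0, -3, 15, 0, 0, 0]
    - [85, 0, 0, 15, 0, 0, 0]
    - [85, 0, 0, 15, 0, 0, 0]
    - [85, 0, 0, 14, 0, 0, 0]
    - [85, 0, 0, 10, 0, 0, 0]
    - [85, 0, 0, 5, 0, 0, 0]
    - [85, 0, 0, 0, 0, 0, 0]
    - [85, 0, 0, 0, 0, 0, 0]

```text
time: 20.5
tool_pos: [503.6, 142.5, 23.3]
tcp_rot: [-179.9, 0.1, 82.7]
ft_force: [-0.6, -0.4, -0.4]
finger_gap: 85.1
```

```bash
python3 -c "
from h import *
go(506,148,27,83)"
```

```text
shift [ 5.7  1.7 -3.7] turn [-0.001  0.001 -0.005] t 20.5 pos [503.6 142.5  23.3] rpy [-1.799e+02  1.000e-01  8.270e+01] gap 85.1 F [-0.6 -0.4 -0.4]
```

Request:
servo_tool:
  motion:
    - [85, 5, 1.5, -3, 0, 0, 0]
    - [85, 0, 0, 0, 0, 0, 0]
    - [34, 0, 0, 0, 0, 0, 0]
    - [34, 0, 0, 0, 0, 0, 0]
    - [34, 0, 0, 0, 0, 0, 0]
    - [34, 0, 0, 0, 0, 0, 0]
    - [34, 0, 0, 0, 0, 0, 0]
    - [34, 0, 0, 0, 0, 0, 0]
  force: 40

```text
time: 21.3
tool_pos: [508.4, 148.6, 29.7]
tcp_rot: [179.8, -0.0, 82.8]
ft_force: [-0.1, 0.4, 1.0]
finger_gap: 37.9
```

Request:
servo_tool:
  motion:
    - [34, 0, 0, -10, 0, 0, 0]
    - [34, 0, 0, -20, 0, 0, 0]
    - [34, 0, 0, -30, 0, 0, 0]
    - [34, 0, 0, -30, 0, 0, 0]
    - [34, 0, 0, -20, 0, 0, 0]
    - [34, 0, 0, -5, 0, 0, -0.1]
    - [34, 0, 0, 0, 0, 0, -0.1]
    - [34, 0, 0, 0, 0, 0, -0.1]
    - [34, 0, 0, 0, 0, 0, -0.07]
    - [34, 0, 0, 0, 0, 0, 0]

```text
time: 22.3
tool_pos: [506.7, 148.1, 154.5]
tcp_rot: [179.8, 0.1, 104.7]
ft_force: [0.6, -0.1, -1.2]
finger_gap: 38.2
```

```bash
python3 -c "
from h import *
go(478.6,-191.4,140,104)"
```

```text
shift [-321.1 -113.6   14.5] turn [0.004 0.001 0.013] t 22.3 pos [506.7 148.1 154.5] rpy [1.798e+02 1.000e-01 1.047e+02] gap 38.2 F [ 0.6 -0.1 -1.2]
```

Request:
servo_tool:
  motion:
    - [34, -20, -7, 0, 0, 0, 0.006]
    - [34, -35, -12, 0, 0, 0, 0.006]
    - [34, -40, -14, 0, 0, 0, 0]
    - [34, -40, -14, 0, 0, 0, 0]
    - [34, -40, -14, 0, 0, 0, 0]
    - [34, -40, -14, 0, 0, 0, 0]
    - [34, -40, -14, 0, 0, 0, 0]
    - [34, -30, -11, 0, 0, 0, 0]
    - [34, -15, -5, 0, 0, 0, 0]
    - [34, 0, 0, 0, 0, 0, 0]

```text
time: 23.3
tool_pos: [473.2, -179.3, 158.1]
tcp_rot: [179.6, 0.1, 102.8]
ft_force: [-0.4, 0.6, -1.3]
finger_gap: 38.0
```

```bash
python3 -c "
from h import *
go(478.6,-191.4,100,104)"
```

```text
shift [-12.8   2.2  58.1] turn [ 0.006  0.002 -0.021] t 23.3 pos [ 473.2 -179.3  158.1] rpy [1.796e+02 1.000e-01 1.028e+02] gap 38.0 F [-0.4  0.6 -1.3]
```

Request:
servo_tool:
  motion:
    - [34, -7, 1, 10, 0.006, 0.002, -0.021]
    - [34, -5, 1, 18, 0, 0, 0]
    - [34, 0, 0, 18, 0, 0, 0]
    - [34, 0, 0, 10, 0, 0, 0]
    - [34, 0, 0, 0, 0, 0, 0]
    - [34, 0, 0, 0, 0, 0, 0]

```text
time: 23.9
tool_pos: [479.2, -187.9, 98.8]
tcp_rot: [-180.0, -0.1, 104.2]
ft_force: [-0.3, 0.1, -0.2]
finger_gap: 37.9
```

```bash
python3 -c "
from h import *
go(478.6,-191.4,36,104)"
```

```text
shift [-3.3 -1.4 62.8] turn [-0.001 -0.002  0.003] t 23.9 pos [ 479.2 -187.9   98.8] rpy [-1.800e+02 -1.000e-01  1.042e+02] gap 37.9 F [-0.3  0.1 -0.2]
```

Request:
servo_tool:
  motion:
    - [34, -2, -1, 12, 0, 0, 0.003]
    - [34, -1, 0, 14, 0, 0, 0]
    - [34, 0, 0, 14, 0, 0, 0]
    - [34, 0, 0, 10, 0, 0, 0]
    - [34, 0, 0, 5, 0, 0, 0]
    - [34, 0, 0, 2, 0, 0, 0]

```text
time: 24.5
tool_pos: [479.8, -191.1, 38.2]
tcp_rot: [180.0, -0.0, 104.0]
ft_force: [-0.0, 0.0, -1.4]
finger_gap: 37.5
```

Request:
servo_tool:
  motion:
    - [34, 0, 0, 2, 0, 0, 0]
    - [34, 0, 0, 1.5, 0, 0, 0]

```text
time: 24.7
tool_pos: [479.9, -191.2, 34.4]
tcp_rot: [180.0, -0.0, 104.0]
ft_force: [-0.7, -0.9, -1.5]
finger_gap: 37.8
```

Request:
servo_tool:
  motion:
    - [34, 0, 0, 1.5, 0, 0, 0]

```text
time: 24.8
tool_pos: [480.2, -191.3, 33.1]
tcp_rot: [179.9, 0.0, 104.0]
ft_force: [-0.1, 0.7, -1.8]
finger_gap: 37.6
```

Request:
servo_tool:
  motion:
    - [34, 0, 0, 1.2, 0, 0, 0]

```text
time: 24.9
tool_pos: [480.5, -191.4, 32.2]
tcp_rot: [179.9, 0.0, 104.0]
ft_force: [1.3, 0.0, -1.1]
finger_gap: 37.6
```

Contact is expected near z≈29.5.

Request:
servo_tool:
  motion:
    - [34, 0, 0, 1.2, 0, 0, 0]

```text
time: 25.0
tool_pos: [480.7, -191.6, 31.2]
tcp_rot: [179.9, 0.1, 104.0]
ft_force: [-0.0, -0.4, -1.5]
finger_gap: 37.9
```

Request:
servo_tool:
  motion:
    - [34, 0, 0, 1.2, 0, 0, 0]

```text
time: 25.1
tool_pos: [480.9, -191.7, 30.2]
tcp_rot: [179.9, 0.1, 104.0]
ft_force: [-0.3, 0.8, -1.1]
finger_gap: 38.0
```

Request:
servo_tool:
  motion:
    - [34, 0, 0, 1, 0, 0, 0]

```text
time: 25.2
tool_pos: [481.1, -191.9, 29.7]
tcp_rot: [179.8, 0.1, 104.0]
ft_force: [-5.3, 2.1, 13.0]
finger_gap: 37.7
```

Request:
servo_tool:
  motion:
    - [34, 0, 0, 1, 0, 0, 0]

```text
time: 25.3
tool_pos: [481.2, -191.9, 29.6]
tcp_rot: [179.9, 0.1, 104.0]
ft_force: [-7.4, 4.2, 14.8]
finger_gap: 37.7
```

Request:
servo_tool:
  motion:
    - [42, 0, 0, 0, 0, 0, 0]
    - [52, 0, 0, 0, 0, 0, 0]
    - [80, 0, 0, 0, 0, 0, 0]
    - [85, 0, 0, 0, 0, 0, 0]
    - [85, 0, 0, 0, 0, 0, 0]

```text
time: 25.8
tool_pos: [481.9, -192.3, 30.3]
tcp_rot: [179.8, 0.2, 104.0]
ft_force: [-0.1, -0.4, -0.2]
finger_gap: 84.9
```

Request:
servo_tool:
  motion:
    - [85, 0, 0, -15, 0, 0, 0]
    - [85, 0, 0, -30, 0, 0, 0]
    - [85, 0, 0, -30, 0, 0, 0]
    - [85, 0, 0, -30, 0, 0, 0]
    - [85, 0, 0, 0, 0, 0, 0.12]
    - [85, 0, 0, 0, 0, 0, 0.12]
    - [85, 0, 0, 0, 0, 0, 0.12]

```text
time: 26.5
tool_pos: [481.9, -192.3, 146.7]
tcp_rot: [179.6, 0.1, 82.8]
ft_force: [0.8, 1.0, 0.4]
finger_gap: 85.1
```

```bash
python3 -c "
from h import *
go(498.1,83.7,130,83)"
```

```text
shift [275.9 -18.5  15.9] turn [ 0.008  0.002 -0.003] t 26.5 pos [ 481.9 -192.3  146.7] rpy [1.796e+02 1.000e-01 8.280e+01] gap 85.1 F [0.8 1.  0.4]
```

Request:
servo_tool:
  motion:
    - [85, 20, -1, 0, 0, 0, 0]
    - [85, 40, -3, 0, 0, 0, 0]
    - [85, 45, -3, 0, 0, 0, 0]
    - [85, 45, -3, 0, 0, 0, 0]
    - [85, 45, -3, 0, 0, 0, 0]
    - [85, 35, -3, 0, 0, 0, 0]
    - [85, 20, -2, 0, 0, 0, 0]
    - [85, 10, 0, 0, 0, 0, 0]
    - [85, 0, 0, 0, 0, 0, 0]

```text
time: 27.4
tool_pos: [501.0, 75.7, 158.2]
tcp_rot: [178.8, 0.2, 82.3]
ft_force: [-0.2, -0.8, -0.7]
finger_gap: 85.2
```

```bash
python3 - <<'E'
from h import *
go(498.1,83.7,100,83)
a=snapshot('top');b=snapshot('side')
cv2.imwrite('pics/t4.png',np.vstack([cv2.resize(a[190:310,330:530],None,fx=2.4,fy=2.4),cv2.resize(b[270:410,230:430],None,fx=2.4,fy=2.4)]))
E
```

```text
shift [ 7.8 -5.2 58.1] turn [ 0.021  0.003 -0.011] t 27.4 pos [501.   75.7 158.2] rpy [178.8   0.2  82.3] gap 85.2 F [-0.2 -0.8 -0.7]
```

View pics/t4.png

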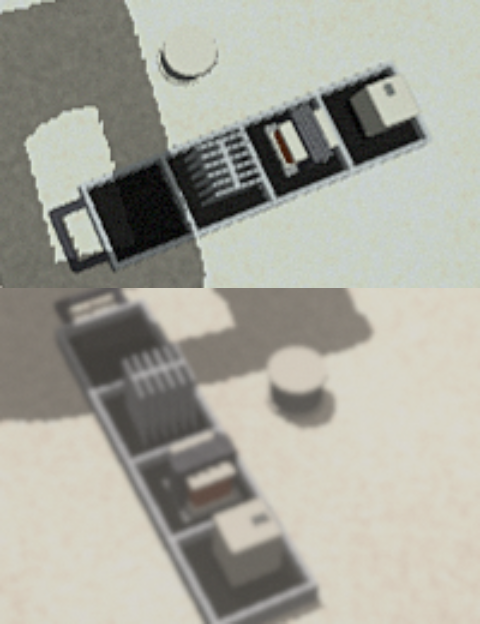

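The heatsink, transformer and relay all stand in their cells. The capacitor is last.

Request:
servo_tool:
  motion:
    - [85, 5, -3, 10, 0.021, 0.003, -0.011]
    - [85, 3, -2, 18, 0, 0, 0]
    - [85, 0, 0, 18, 0, 0, 0]
    - [85, 0, 0, 10, 0, 0, 0]
    - [85, 0, 0, 0, 0, 0, 0]
    - [85, 0, 0, 0, 0, 0, 0]

```text
time: 28.1
tool_pos: [496.7, 77.5, 98.0]
tcp_rot: [-179.7, 0.1, 82.5]
ft_force: [-0.7, -0.3, 0.7]
finger_gap: 84.9
```

```bash
python3 -c "
from h import *
go(498.1,83.7,30,83)"
```

```text
shift [ 6.4  1.  68. ] turn [-0.006  0.001 -0.008] t 28.1 pos [496.7  77.5  98. ] rpy [-1.797e+02  1.000e-01  8.250e+01] gap 84.9 F [-0.7 -0.3  0.7]
```

Request:
servo_tool:
  motion:
    - [85, 4, 1, 10, -0.006, 0, -0.008]
    - [85, 2, 0, 14, 0, 0, 0]
    - [85, 0, 0, 14, 0, 0, 0]
    - [85, 0, 0, 12, 0, 0, 0]
    - [85, 0, 0, 9, 0, 0, 0]
    - [85, 0, 0, 5, 0, 0, 0]
    - [85, 0, 0, 0, 0, 0, 0]
    - [85, 0, 0, 0, 0, 0, 0]

```text
time: 28.9
tool_pos: [499.0, 83.7, 29.0]
tcp_rot: [179.9, 0.1, 83.0]
ft_force: [0.4, -0.4, -0.2]
finger_gap: 85.3
```

```bash
python3 -c "
from h import *
go(498.1,83.7,30,83)"
```

```text
shift [-0.1 -0.9 -1. ] turn [0.001 0.001 0.001] t 28.9 pos [499.   83.7  29. ] rpy [1.799e+02 1.000e-01 8.300e+01] gap 85.3 F [ 0.4 -0.4 -0.2]
```

Request:
servo_tool:
  motion:
    - [32, 0, -1, 0, 0, 0, 0]
    - [32, 0, 0, 0, 0, 0, 0]
    - [32, 0, 0, 0, 0, 0, 0]
    - [32, 0, 0, 0, 0, 0, 0]
    - [32, 0, 0, 0, 0, 0, 0]
    - [32, 0, 0, 0, 0, 0, 0]
    - [32, 0, 0, 0, 0, 0, 0]
  force: 40

```text
time: 29.6
tool_pos: [499.8, 83.9, 31.3]
tcp_rot: [179.7, 0.0, 83.0]
ft_force: [0.7, -0.6, -1.6]
finger_gap: 34.3
```

Request:
servo_tool:
  motion:
    - [32, 0, 0, -8, 0, 0, 0]
    - [32, 0, 0, -20, 0, 0, 0]
    - [32, 0, 0, -30, 0, 0, 0]
    - [32, 0, 0, -30, 0, 0, 0]
    - [32, 0, 0, -20, 0, 0, 0]
    - [32, 0, 0, -5, 0, 0, -0.1]
    - [32, 0, 0, 0, 0, 0, -0.1]
    - [32, 0, 0, 0, 0, 0, -0.1]
    - [32, 0, 0, 0, 0, 0, -0.07]
    - [32, 0, 0, 0, 0, 0, 0]

```text
time: 30.6
tool_pos: [498.9, 84.0, 154.1]
tcp_rot: [179.7, 0.1, 105.0]
ft_force: [0.2, 0.0, -1.7]
finger_gap: 34.0
```

```bash
python3 -c "
from h import *
go(462.7,-127.3,140,104)"
```

```text
shift [-194.6  -89.8   14. ] turn [0.006 0.002 0.018] t 30.6 pos [498.9  84.  154.1] rpy [1.797e+02 1.000e-01 1.050e+02] gap 34.0 F [ 0.2  0.  -1.7]
```

Request:
servo_tool:
  motion:
    - [32, -15, -7, 0, 0, 0, 0.018]
    - [32, -30, -14, 0, 0, 0, 0]
    - [32, -35, -16, 0, 0, 0, 0]
    - [32, -35, -16, 0, 0, 0, 0]
    - [32, -35, -16, 0, 0, 0, 0]
    - [32, -22, -11, 0, 0, 0, 0]
    - [32, -10, -5, 0, 0, 0, 0]
    - [32, 0, 0, 0, 0, 0, 0]
    - [32, 0, 0, 0, 0, 0, 0]

```text
time: 31.5
tool_pos: [458.2, -118.2, 156.7]
tcp_rot: [179.5, 0.1, 103.0]
ft_force: [-0.8, 1.1, -1.0]
finger_gap: 33.9
```

```bash
python3 -c "
from h import *
go(462.7,-127.3,100,104)"
```

```text
shift [-9.8  1.8 56.7] turn [ 0.009  0.002 -0.018] t 31.5 pos [ 458.2 -118.2  156.7] rpy [1.795e+02 1.000e-01 1.030e+02] gap 33.9 F [-0.8  1.1 -1. ]
```

Request:
servo_tool:
  motion:
    - [32, -5, 1, 10, 0.009, 0.002, -0.018]
    - [32, -4, 0, 18, 0, 0, 0]
    - [32, 0, 0, 18, 0, 0, 0]
    - [32, 0, 0, 10, 0, 0, 0]
    - [32, 0, 0, 0, 0, 0, 0]
    - [32, 0, 0, 0, 0, 0, 0]

```text
time: 32.1
tool_pos: [463.5, -122.0, 96.9]
tcp_rot: [-179.9, -0.1, 104.6]
ft_force: [0.7, -0.1, 0.1]
finger_gap: 33.9
```

```bash
python3 -c "
from h import *
go(462.7,-127.3,40,104)"
```

```text
shift [-5.  -2.  56.9] turn [-0.002 -0.001  0.011] t 32.1 pos [ 463.5 -122.    96.9] rpy [-1.799e+02 -1.000e-01  1.046e+02] gap 33.9 F [ 0.7 -0.1  0.1]
```

Request:
servo_tool:
  motion:
    - [32, -3, -1, 10, 0, 0, 0.011]
    - [32, -2, -1, 14, 0, 0, 0]
    - [32, 0, 0, 14, 0, 0, 0]
    - [32, 0, 0, 10, 0, 0, 0]
    - [32, 0, 0, 5, 0, 0, 0]
    - [32, 0, 0, 2, 0, 0, 0]

```text
time: 32.7
tool_pos: [464.2, -128.4, 39.4]
tcp_rot: [179.9, 0.1, 104.0]
ft_force: [0.3, -0.3, -1.4]
finger_gap: 34.0
```

Request:
servo_tool:
  motion:
    - [32, 0, 0, 2, 0, 0, 0]
    - [32, 0, 0, 1, 0, 0, 0]

```text
time: 32.9
tool_pos: [464.3, -128.5, 36.2]
tcp_rot: [179.9, 0.1, 104.0]
ft_force: [-0.4, -0.2, -1.1]
finger_gap: 34.2
```

Request:
servo_tool:
  motion:
    - [32, 0, 0, 1.2, 0, 0, 0]

```text
time: 33.0
tool_pos: [464.7, -128.7, 35.4]
tcp_rot: [179.9, 0.1, 104.0]
ft_force: [0.2, -1.2, -0.6]
finger_gap: 34.0
```

Request:
servo_tool:
  motion:
    - [32, 0, 0, 1.2, 0, 0, 0]

```text
time: 33.1
tool_pos: [465.0, -128.8, 34.5]
tcp_rot: [179.9, 0.1, 104.0]
ft_force: [-0.2, 0.2, -1.0]
finger_gap: 33.9
```

Request:
servo_tool:
  motion:
    - [32, 0, 0, 1.2, 0, 0, 0]
    - [32, 0, 0, 1.2, 0, 0, 0]

```text
time: 33.3
tool_pos: [465.5, -129.0, 32.5]
tcp_rot: [179.8, 0.2, 104.0]
ft_force: [0.3, -0.3, -0.8]
finger_gap: 33.5
```

Request:
servo_tool:
  motion:
    - [32, 0, 0, 1.2, 0, 0, 0]

```text
time: 33.4
tool_pos: [465.6, -129.0, 31.4]
tcp_rot: [179.8, 0.2, 104.0]
ft_force: [0.5, -0.5, -0.8]
finger_gap: 33.8
```

Request:
servo_tool:
  motion:
    - [32, 0, 0, 1, 0, 0, 0]

```text
time: 33.5
tool_pos: [465.8, -129.1, 30.8]
tcp_rot: [179.8, 0.2, 104.0]
ft_force: [-6.6, 2.9, 14.5]
finger_gap: 33.9
```

Request:
servo_tool:
  motion:
    - [32, 0, 0, 1, 0, 0, 0]

```text
time: 33.6
tool_pos: [465.8, -129.1, 30.8]
tcp_rot: [179.8, 0.2, 104.0]
ft_force: [-9.0, 2.9, 19.2]
finger_gap: 34.2
```

The capacitor is on the floor, at the height where it was picked up. Releasing, retreating and moving out of view.

Request:
servo_tool:
  motion:
    - [38, 0, 0, 0, 0, 0, 0]
    - [50, 0, 0, 0, 0, 0, 0]
    - [80, 0, 0, 0, 0, 0, 0]
    - [85, 0, 0, 0, 0, 0, 0]
    - [85, 0, 0, 0, 0, 0, 0]

```text
time: 34.1
tool_pos: [466.3, -129.3, 31.1]
tcp_rot: [179.8, 0.2, 104.0]
ft_force: [-0.1, 0.2, 0.4]
finger_gap: 84.6
```

Request:
servo_tool:
  motion:
    - [85, 0, 0, -15, 0, 0, 0]
    - [85, 0, 0, -30, 0, 0, 0]
    - [85, 0, 0, -30, 0, 0, 0]
    - [85, 0, 0, -30, 0, 0, 0]
    - [85, 30, 0, -20, 0, 0, 0]
    - [85, 40, 0, -10, 0, 0, 0]
    - [85, 40, 0, 0, 0, 0, 0]
    - [85, 40, 0, 0, 0, 0, 0]
    - [85, 40, 0, 0, 0, 0, 0]
    - [85, 20, 0, 0, 0, 0, 0]

```text
time: 35.1
tool_pos: [413.4, 79.5, 171.4]
tcp_rot: [179.7, 0.1, 103.6]
ft_force: [-0.0, 0.2, 0.1]
finger_gap: 84.7
```

Request:
servo_tool:
  motion:
    - [85, 40, 0, 0, 0, 0, 0]
    - [85, 40, 0, 0, 0, 0, 0]
    - [85, 30, 0, 0, 0, 0, 0]
    - [85, 0, 0, 0, 0, 0, 0]
    - [85, 0, 0, 0, 0, 0, 0]

```text
time: 35.6
tool_pos: [385.0, 193.0, 171.4]
tcp_rot: [179.5, 0.1, 103.8]
ft_force: [-0.7, -0.7, -0.1]
finger_gap: 84.8
```

```bash
python3 - <<'E'
from h import *
print(sense()['time'],sense()['tool_pos'])
a=snapshot('top');b=snapshot('side')
cv2.imwrite('pics/t5.png',np.hstack([cv2.resize(a[200:310,345:515],None,fx=2.3,fy=2.3),cv2.resize(b[260:370+0,230:400],None,fx=2.3,fy=2.3)]) if 0 else np.vstack([cv2.resize(a[200:310,345:515],None,fx=2.4,fy=2.4),cv2.resize(b[260:395,220:390],None,fx=2.4,fy=2.4)]))
E
```

```text
35.6 [385.01926544 192.98068691 171.43836081]
```

View pics/t5.png

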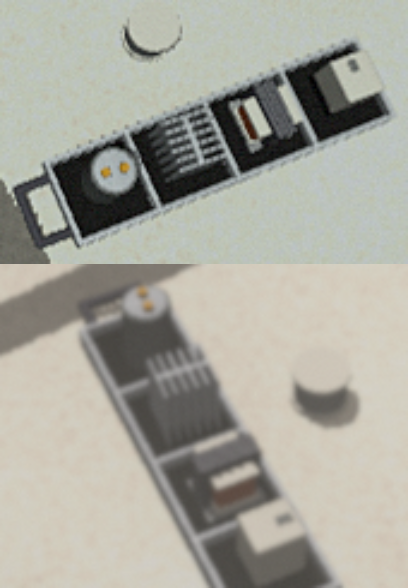

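```bash
python3 - <<'E'
from h import *
a=np.radians(13.9);R=np.array([[np.cos(a),-np.sin(a)],[np.sin(a),np.cos(a)]])
for k,q,z in(('cap',(114,171),63),('heat',(190,141),59),('trafo',(281,110),51),('relay',(359,78),59)):
    c=ray('top',[np.array(q)/2.4+[345,200]],z)[0,:2];print(k,(R.T@(c-[486.5,-224])).round(1))
print(hand_in())
E
```

```text
cap [ 3.2 96.2]
heat [ 3.1 35.1]
trafo [ -0.1 -39.7]
relay [  -0.4 -100.7]
the job is handed in; nothing more can be done
None
```

All four parts are in the empty rack in reverse order, and I handed the job in after about 36 s of the 112 s allowed. `hand_in()` gives no verdict.

From the empty rack's handle outward, the cells now hold the capacitor, heatsink, transformer and relay. I lowered each part until the wrist felt the floor, then opened the fingers.

- **Standing:** in the last top and side pictures, all four parts look upright inside their cells, with the arm well clear.
- **Position:** I read each part's centre by hand from the last top picture. All four came out within about 7 mm of their cell centres, against the 18 mm allowed. The transformer is the farthest off, 6.7 mm along the row.
- **Foot height:** for the transformer, heatsink and capacitor, the wrist met the floor within about 0.5 mm of the height where I gripped them. I had no such comparison for the relay, because the arm rose about 12 mm while the fingers closed on it.
- **Less certain:** my first, hand-clicked fit of the empty rack was off by up to 4 mm. I replaced it with one from the cell centres in the top view, good to under 1 mm. The side-view check of that fit failed because it found only three of the four cells.
- **Contact forces:** the relay met the floor hardest, with 27 N vertical at the wrist. The others were under 20 N.

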